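# Uncover the riveting fixture and close its locking jaw on the brake pad

### The job

Lift the yellow dust cover off the riveting fixture and set it down (do not drop it) the right way up on the bare cart top, clear of the fixture. Then squeeze the jaw's red lock tab against its black post and, keeping it squeezed, slide the jaw along until the grey brake pad is nipped snug, without play, between the jaw and the fixed stop, and let go of the tab so that the jaw locks there. Leave the mallet, the shims, the dowel pin and the control box alone.

Things in the scene. Friction and masses are not known exactly. Their poses are not given: they have to be found in the camera images.
- fixture: Riveting fixture fixed to the cart: T-slot bed 360 long (x) x 110 wide (y) x 30 high (z up). Origin: centre of its underside. +x is the way the jaw closes, towards the fixed stop: a dark steel block at x = 140 to 165, 64 wide, top 58 above the cart. Two brass strips (x = 20 to 140, 8 high, inner faces at y = +-32, outer +-38) guide the pad
- stop_face (a point): Centre of the fixed stop's face that meets the pad: x = 140, y = 0, z = 44 mm in the fixture's frame
- jaw (a joint): Sliding jaw, travel in m: 0 = fully open, grows towards the fixed stop; jaw face at fixture x = -85 mm + travel, so at 0.125 the pad is nipped with no play; slide ends at 0.135. Blue carriage 94 long, 56 wide, top 53 above the cart, jaw plate in front to 56. Runs freely (1 N drag) only while the red tab is squeezed; else a brake holds it both ways against about 30 N
- tab (a joint): Red spring lock tab on the jaw's -y side, in rad: about -0.07 = let go, leaning outward, brake on, jaw locked; grows as its top is squeezed in towards the black post (+y); 0.20 = fully squeezed, upright, at its stop. Unlocked above about 0.03. Squeezing takes 7 N at first and 10 N at the stop at jaw_grip's height (grip with 20 to 40 N); springs back when let go
- jaw_grip (a point): Where to pinch, moves with the jaw, 82 mm above the cart: fingers close along the fixture's y, one on the post, one on the tab. From here the post's outer face is 18 mm to +y, the tab's outer face 30 mm to -y let go, 18 squeezed (pinch 48 to 36 mm). Post 34 long (x), 14 thick, top 108 above the cart; tab 30 long, top 102. Carriage below: 53, jaw plate 56 above the cart
- jaw_face (a point): Centre of the copper jaw face that meets the pad, 43 mm above the cart; 50 mm ahead (+x) of jaw_grip
- pad: Grey cast brake pad, 100 long (x, along the fixture) x 60 wide x 24 high (16 at its ends), about 0.75 kg, loose on the bed between the brass strips, its end 4 to 16 mm short of the fixed stop; the jaw pushes it home. Under the cover at first. Origin: centre of its underside, 30 mm above the cart; home at fixture x = 90
- cover: Loose yellow sheet-metal dust cover, open below, 170 long (x) x 90 wide (y) x 44 high, walls 3, about 0.4 kg, on the bed over pad and fixed stop. Origin: centre of its lower rim, 30 mm above the cart at first. Some 4 mm sideways play over the brass strips: lift it straight up 40 mm or more before moving it. The cart top beyond the fixture's stop end (world y 0.2 to 0.42, x 0.4 to 0.56 m) is bare
- cover_handle (a point): Centre of the cover's handle bar, 75 mm above the cover's rim: 90 long along the cover's x, 12 wide (y), 14 high; 24 mm free below it. Grip across its width
- mallet: Orange polymer mallet lying on the cart, bystander: head 95 long (its y) and 60 across, handle towards its -x, reaching 230 mm from the head's centre. Origin: on the cart under the head's centre
- shim_a: Aluminium shim plate 90 x 60 x 6 lying on the cart, bystander. Origin: centre of its underside
- shim_b: Second aluminium shim plate, the same, bystander
- dowel: Steel dowel pin 25 diameter x 70 high standing on end on the cart, bystander. Origin: centre of its foot
- control_box: Battered green control box 100 x 170 x 113 high with a black rocker switch on its front, fixed to the cart top, bystander. Origin: centre of its underside
Mind the look-alikes: they are no part of the job. There is more than one size of the cover; the one meant has the size given above.

How it is judged:
On the way, in this order (a step that is already met when the one before it is completed fails the run):
1. the cover stands the right way up on the cart top, let go and at rest, off the fixture (height (world z) of cover below 0.006 m and angle between cover's own z axis and vertical below 0.06 rad and linear speed of cover below 0.02 m/s and contact force between the fingers and cover below 0.2 N), for 0.2 s.
2. the jaw has come up to the pad with the lock tab still squeezed, the pad nipped between jaw and fixed stop with less than 3 mm of play (value of joint tab above 0.08 rad and value of joint jaw above 0.122 m), for 0.1 s.
At the end, for the whole second after the job is handed in: The pad lies on the bed nipped between the jaw and the fixed stop with less than 3 mm of play in all (jaw joint 0.122 to 0.129), the lock tab has sprung back (below 0.03 rad) so that the jaw is locked, and the cover stands upright and at rest on the cart top, not touching the fixture (value of joint jaw between 0.122 and 0.129 m and value of joint tab below 0.03 rad and velocity of joint jaw below 0.005 m/s and x of pad in the frame of fixture between 0.0865 and 0.0925 m and z of pad in the frame of fixture below 0.033 m and linear speed of each of pad, cover below 0.01 m/s and height (world z) of cover below 0.006 m and angle between cover's own z axis and vertical below 0.06 rad and contact force between cover and fixture below 0.2 N).
It fails at once if the locked jaw is dragged along with its lock tab not squeezed (value of joint tab below -0.02 rad and velocity of joint jaw above 0.02 m/s and distance of jaw_face from where it was at the start of the episode above 0.01 m and value of joint jaw below 0.112 m).
It fails at once if the cover is dropped (falls more than about 25 mm) (linear speed of cover above 0.7 m/s and contact force between the fingers and cover below 0.2 N).
It fails at once if the mallet or a shim is shifted by more than 30 mm (distance of any of shim_a, shim_b, mallet from where it was at the start of the episode above 0.03 m).
It fails at once if the dowel pin is shifted by more than 30 mm or knocked over (distance of dowel from where it was at the start of the episode above 0.03 m or angle between dowel's own z axis and vertical above 0.5 rad).
It fails at once if the control box is hit or leant on (over 10 N) (contact force between any of the arm, the fingers and control_box above 10 N).
It also fails if it takes over 56 s, if anything falls off the work surface, if the arm or the gripper's body presses on something with over 40 N, if the wrist force passes 120 N, or if a joint passes its speed limit or range.

### The arm

A 7-joint arm with a two-finger parallel gripper is mounted at the origin on the work surface. World frame = base frame: x ahead of the robot, y to its left, z up, the work surface at z = 0. Lengths are in m, angles in rad, forces in N, time in s.
With the tool pointing down it reaches from about 0.4 to 0.85 m from the base axis. Payload 4.5 kg.
Tool frame: the origin (TCP) lies on the mounting face of the last link; the fingertips stand 166 mm ahead of it and the grasp point (between the pads) lies 147 mm ahead of it; y points along the fingers, z is the direction in which the jaws open and shut, and the axes are right-handed (so a half turn about y gives the same grasp; the last joint's range is limited). The gripper opens to 88 mm and grips with 3 to 60 N. Pads are 18 mm wide; open, the fingers measure 123 mm over their backs; the gripper's body (75 mm by 187 mm) begins 45 mm behind the grasp point.
Start: joints at [1.351, 0.689, -0.195, 1.565, 0.157, 0.902, -0.215], TCP at [0.157, -0.605, 0.405] pointing down, gripper open.
Joint ranges: [-3.01, 3.01], [-0.46, 2.08], [-1.47, 1.51], [0.13, 2.56], [-1, 4.14], [0.04, 2.09], [-2.66, 2.66]. Speed limits (rad/s): [2.57, 2.57, 3.14, 3.14, 3.14, 3.14, 3.14].

### API

Orientations are given as a unit quaternion [x, y, z, w].
In Python, from plant import r gives the robot as it stands.
- The arm moves only by the tool arm_command, never from a script. Its argument "deltas" is a list of rows, each an object of numbers: "dx", "dy", "dz": the shift along the tool's x, y, z each as a share of 1000 mm, from -1 to 1; "wx", "wy", "wz": the turn, a rotation vector about the tool's x, y, z each as a share of 45 degrees, from -1 to 1. In form: [{"dx": .., "dy": .., "dz": .., "wx": .., "wy": .., "wz": ..}, ...]. A call has exactly 5 rows; each row is the pose to reach, as a shift and turn from the pose commanded when the call began, along the tool's axes at that moment; what a row does not reach only later rows make up. A row lasts 1/10 s, in which the tool goes at most 50 mm and 8.59 degrees, less where a joint would pass 70% of its speed; a pose out of reach is approached as far as the arm can. A call with a number of a shift or a turn outside -1 to 1 is refused whole. A call with a gripper value outside its range is refused whole. "claw" is the opening, from -1 (shut) to 1 (fully open), set as the call begins (left out, the last holds). The fingers move at their own pace and stop on an object; "grip_force" is the grip in N (left out, the last holds). Time passes only in rows, so rows that repeat a pose let the fingers close, or fill a call up. It gives the time, the measured TCP pose, the force and the opening at its end, in the units of the state.
- r.get_state(): the state, without advancing time (a new reading comes with each control period).
- r.snapshot(name): name is "scene" or "top"; returns the picture (400x640x3 uint8, red, green, blue); there is no depth.
- r.get_calibration(name): a dict with "vertical_fov" (degrees; the focal length in pixels is half the picture's height over the tangent of half this angle, whatever the lens; pixels are square), "cx", "cy" (the principal point, pixels), "R" (3x3) and "t" (3): a world point X has camera coordinates R X + t. Camera axes: x right, y down, z forward; pixel columns grow to the right and rows downward; lengths in m; the calibration is good to about 2 mm. A picture is of the moment at which its call begins. get_calibration takes no time and is no camera call.
- r.finish_job(): hands the job in, once; it reports no verdict.
The state is a dict: "clock": time; "q": joint angles; "qd": joint speeds; "joint_torque": joint torques, N m; "tool_pos": TCP position; "eef_rot": TCP orientation; "contact_force": force on the tool from outside, world axes, zero at the start; "moment": the same for the moment, N m; "opening": opening from 0.0 (shut) to 1.0 (fully open).
Only numpy, scipy, OpenCV 4.12 (cv2) and the standard library are available. Lean on these libraries where they do the work, as an engineer would, in place of code of your own. Each camera call takes 0.05 s, during which the arm holds its last target.

## Working session

There is one attempt and no reset: what is moved stays moved. The work goes in short steps, Python scripts to look and compute and a tool call to move; the robot and the scene stay as the last step left them, time stands still between calls to the robot, and variables do not carry over. Pictures are saved under pics/ and viewed, and the job is handed in when it is done.

Besides the shell and the picture viewer there is one more tool, called after ">>>" as name(argument=value, ...) on one line, values as JSON. arm_command: Moves the arm, as the interface text tells. Shift numbers are shares of 1000 mm and turn numbers shares of 45 degrees, none past 1 either way. Its arguments: {"type":"object","properties":{"deltas":{"type":"array","items":{"type":"object","properties":{"dx":{"type":"number","minimum":-1,"maximum":1},"dy":{"type":"number","minimum":-1,"maximum":1},"dz":{"type":"number","minimum":-1,"maximum":1},"wx":{"type":"number","minimum":-1,"maximum":1},"wy":{"type":"number","minimum":-1,"maximum":1},"wz":{"type":"number","minimum":-1,"maximum":1}}}},"claw":{"type":"number"},"grip_force":{"type":"number"}},"required":["deltas"]}

```bash
mkdir -p pics; ls; cat > s1.py <<'E'
from plant import r
import cv2,json
s=r.get_state(); print({k:(v if not hasattr(v,'tolist') else v.tolist()) for k,v in s.items()})
for n in("scene","top"):
    im=r.snapshot(n); cv2.imwrite(f"pics/{n}0.png",im[:,:,::-1]); c=r.get_calibration(n); print(n,c)
E
python3 s1.py
```

```text
pics
{'clock': 0.0, 'q': [1.3507951643993876, 0.6899523637057842, -0.19451868841301317, 1.5663492113593154, 0.15729469778996424, 0.9025186214732969, -0.21512109032478283], 'qd': [4.4454476850952095e-05, -0.001530274744485314, 0.0013051174734277171, -0.0014737006215866776, -0.0003320616656483181, 0.0002622817774114635, -0.0010940251726901744], 'joint_torque': [-0.00047904077291605063, -52.75649428367615, -1.267147734761238, -15.343099236488342, -0.0526086485479027, 0.006561785558005795, 0.00020017093902424676], 'tool_pos': [0.15681880595012287, -0.6046586327261229, 0.40392823742195355], 'eef_rot': [-0.08964265308228024, 0.7020539766405173, -0.7007814370770091, 0.08938560331444835], 'contact_force': [0.30730790772243155, -0.6695310776299388, 0.7684789647575619], 'moment': [-0.025780814110070573, 0.0206066159776577, 0.015827581079796676], 'opening': 0.9988889642654808}
scene {'vertical_fov': 44.562229758951304, 'cx': 319.8924472284011, 'cy': 201.48816126048226, 'R': array([[ 0.6131057 ,  0.78985419,  0.01522377],
       [ 0.5238164 , -0.39202381, -0.75626299],
       [-0.59136941,  0.47164361, -0.65409061]]), 't': array([-0.27119112, -0.20954361,  1.84873436])}
top {'vertical_fov': 43.155943834806486, 'cx': 329.05035884783973, 'cy': 201.4018545525267, 'R': array([[-4.84539309e-03, -9.99988152e-01,  4.66189352e-04],
       [-9.79367870e-01,  4.65129224e-03, -2.02032030e-01],
       [ 2.02027468e-01, -1.43549548e-03, -9.79378804e-01]]), 't': array([-0.01362003,  0.52636527,  1.330463  ])}
```

View pics/scene0.png

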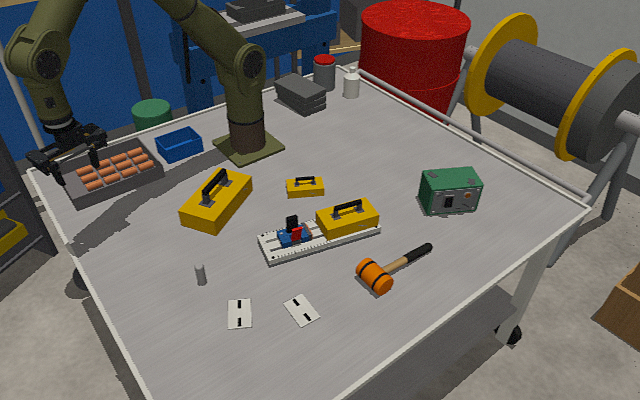

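View pics/top0.png

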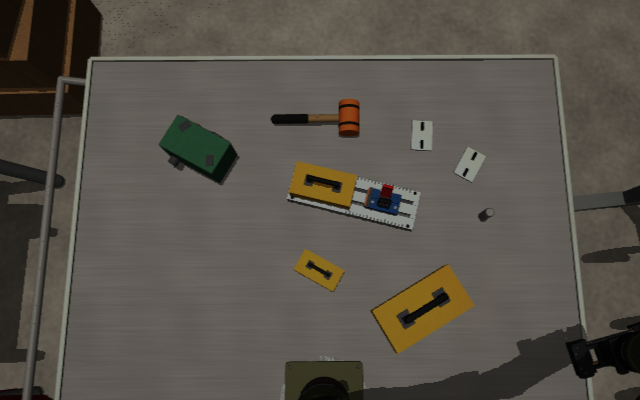

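Candidates for "the cover", in the top view: yellow cover on the fixture (323,183), small yellow cover (319,270), large yellow cover (423,308). I choose the one on the fixture, at (323,183). I'll check it in a close crop.

```bash
cat > c.py <<'E'
import cv2
a=cv2.imread('pics/top0.png')[150:240,275:430]; cv2.imwrite('pics/ct.png',cv2.resize(a,None,fx=5,fy=5,interpolation=cv2.INTER_CUBIC))
a=cv2.imread('pics/scene0.png')[190:270,250:390]; cv2.imwrite('pics/cs.png',cv2.resize(a,None,fx=5,fy=5,interpolation=cv2.INTER_CUBIC))
E
python3 c.py
```

```text
(no output)
```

View pics/ct.png

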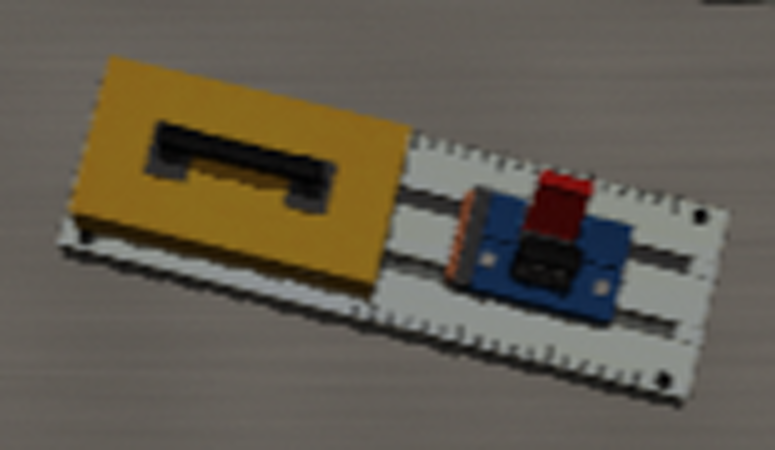

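View pics/cs.png

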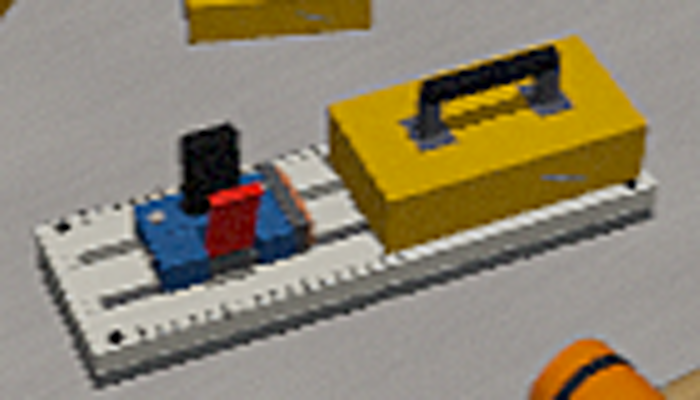

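```bash
cat > h.py <<'E'
import numpy as np
from plant import r
def cal(n):
    c=r.get_calibration(n); f=200/np.tan(np.radians(c['vertical_fov']/2)); return f,c['cx'],c['cy'],np.array(c['R']),np.array(c['t'])
def cast(n,uv,z):
    f,cx,cy,R,t=cal(n); d=R.T@np.array([(uv[0]-cx)/f,(uv[1]-cy)/f,1]); C=-R.T@t
    return C+d*(z-C[2])/d[2]
def proj(n,X):
    f,cx,cy,R,t=cal(n); p=R@np.array(X)+t; return np.array([f*p[0]/p[2]+cx,f*p[1]/p[2]+cy])
E
cat > m.py <<'E'
from h import *
import numpy as np
T=lambda c:((c[0]+.5)/5-.5+275,(c[1]+.5)/5-.5+150)
S=lambda c:((c[0]+.5)/5-.5+250,(c[1]+.5)/5-.5+190)
def show(nm,n,pts,z):
    P=np.array([cast(n,p,z) for p in pts]); print(nm,n,P[:,:2].round(4).tolist(),'mean',P.mean(0)[:2].round(4))
    for i in range(len(P)-1):
        e=P[i+1]-P[i]; print('  edge',np.hypot(*e[:2]).round(4),np.degrees(np.arctan2(e[1],e[0])).round(1))
show('cover','top',[T(c) for c in[(110,57),(411,128),(380,280),(77,212)]],.074)
show('cover','scene',[S(c) for c in[(388,197),(647,124),(572,38),(329,106)]],.074)
show('bed','top',[T(c) for c in[(730,210),(685,396),(63,240)]],.03)
show('bed','scene',[S(c) for c in[(97,354),(655,187)]],.03)
show('bed','scene',[S(c) for c in[(97,354),(38,230)]],.03)
show('handle','top',[T(c) for c in[(157,128),(334,168)]],.112)
show('handle','scene',[S(c) for c in[(420,85),(556,48)]],.112)
show('posttop','top',[T(c) for c in[(524,232),(584,248)]],.108)
show('posttop','scene',[S(c) for c in[(181,132),(235,123)]],.108)
show('jaw end','top',[T(c) for c in[(472,190),(448,280)]],.056)
show('carr back','top',[T(c) for c in[(633,226),(610,322)]],.053)
E
python3 m.py
```

```text
cover top [[0.6356, 0.0723], [0.5947, -0.0921], [0.5103, -0.0741], [0.5486, 0.0894]] mean [ 0.5723 -0.0011]
  edge 0.1694 -104.0
  edge 0.0863 167.9
  edge 0.1679 76.8
cover scene [[0.591, -0.0901], [0.635, 0.0727], [0.5486, 0.0898], [0.5082, -0.0696]] mean [0.5707 0.0007]
  edge 0.1687 74.9
  edge 0.0881 168.8
  edge 0.1645 -104.2
bed top [[0.558, -0.2723], [0.4531, -0.2432], [0.5426, 0.1005]] mean [ 0.5179 -0.1383]
  edge 0.1089 164.5
  edge 0.3551 75.4
bed scene [[0.5569, -0.2707], [0.6467, 0.0741]] mean [ 0.6018 -0.0983]
  edge 0.3563 75.4
bed scene [[0.5569, -0.2707], [0.4534, -0.2443]] mean [ 0.5052 -0.2575]
  edge 0.1068 165.7
handle top [[0.5854, 0.0446], [0.5632, -0.0489]] mean [ 0.5743 -0.0021]
  edge 0.0961 -103.4
handle scene [[0.5588, -0.0419], [0.5816, 0.0439]] mean [0.5702 0.001 ]
  edge 0.0887 75.2
posttop top [[0.529, -0.1487], [0.5202, -0.1801]] mean [ 0.5246 -0.1644]
  edge 0.0325 -105.6
posttop scene [[0.5049, -0.1742], [0.5172, -0.145]] mean [ 0.5111 -0.1596]
  edge 0.0317 67.1
jaw end top [[0.564, -0.1261], [0.5137, -0.112]] mean [ 0.5389 -0.119 ]
  edge 0.0523 164.3
carr back top [[0.544, -0.2144], [0.4905, -0.2]] mean [ 0.5173 -0.2072]
  edge 0.0554 165.0
```

Close-crop check: the yellow lid on the fixture measures 169 x 88 mm, which matches 170 x 90, so the choice is right. Yaw is about 75.5°, and the centre is about (0.572, 0.000).

```bash
cat >> h.py <<'E'
from scipy.spatial.transform import Rotation as Ro
YAW=75.5
def target_R(flip=False,yaw=None):
    a=np.radians((YAW if yaw is None else yaw)+90); z=np.array([np.cos(a),np.sin(a),0])*(-1 if flip else 1); y=np.array([0,0,-1.]); x=np.cross(y,z)
    return np.c_[x,y,z]
def go(grasp,flip=False,yaw=None,rot=True):
    """deltas to bring grasp point (147 mm ahead along tool y) to world point"""
    s=r.get_state(); Rc=Ro.from_quat(s['eef_rot']).as_matrix(); p=np.array(s['tool_pos'])
    Rt=target_R(flip,yaw); pt=np.array(grasp)-0.147*Rt[:,1]
    d=Rc.T@(pt-p); w=Ro.from_matrix(Rc.T@Rt).as_rotvec(degrees=True)
    print('t',round(s['clock'],2),'grasp now',(p+.147*Rc[:,1]).round(4),'d',d.round(4),'w/45',(w/45).round(3),'F',np.round(s['contact_force'],1),'op',round(s['opening'],3)); return d,w
E
cat > m2.py <<'E'
from h import *
print(Ro.from_quat(r.get_state()['eef_rot']).as_matrix().round(3))
for f in(0,1): go([.572,0,.25],f)
for n,p in dict(box1=(160,150),box2=(205,183),box3=(237,155),box4=(180,117)).items(): print(n,cast('top',p,.113).round(3))
for n,p in dict(sm1=(304,250),sm2=(344,268),sm3=(335,290),head=(348,117),dow=(487,212)).items(): print(n,cast('top',p,.03).round(3))
E
python3 m2.py
```

```text
[[-0.968 -0.001  0.251]
 [-0.251  0.002 -0.968]
 [ 0.    -1.    -0.002]]
t 0.1 grasp now [ 0.1567 -0.6045  0.257 ] d [-0.5537  0.0077 -0.4811] w/45 [1.000e-03 2.645e+00 2.000e-03] F [0.5 0.1 1. ] op 0.997
t 0.1 grasp now [ 0.1567 -0.6045  0.257 ] d [-0.5537  0.0077 -0.4811] w/45 [ 2.000e-03 -1.355e+00 -1.000e-03] F [0.5 0.1 1. ] op 0.997
box1 [0.657 0.435 0.113]
box2 [0.565 0.311 0.113]
box3 [0.642 0.229 0.113]
box4 [0.75  0.387 0.113]
sm1 [0.396 0.053 0.03 ]
sm2 [ 0.347 -0.056  0.03 ]
sm3 [ 0.288 -0.031  0.03 ]
head [ 0.779 -0.072  0.03 ]
dow [ 0.499 -0.454  0.03 ]
```

>>> arm_command(deltas=[{"dx":-0.037,"dy":0,"dz":-0.032,"wy":-0.18},{"dx":-0.074,"dy":0,"dz":-0.064,"wy":-0.36},{"dx":-0.111,"dy":0,"dz":-0.096,"wy":-0.54},{"dx":-0.148,"dy":0,"dz":-0.128,"wy":-0.72},{"dx":-0.184,"dy":0,"dz":-0.16,"wy":-0.9}], claw=1, grip_force=40)

```text
invalid input at $.deltas[0]: expected keys dx, dy, dz, wx, wy, wz
```

```bash
cat > g.py <<'E'
import sys
from h import *
go([float(a) for a in sys.argv[1:4]],True)
E
python3 g.py .572 0 .25
```

```text
t 0.1 grasp now [ 0.1567 -0.6045  0.257 ] d [-0.5537  0.0077 -0.4811] w/45 [ 2.000e-03 -1.355e+00 -1.000e-03] F [0.5 0.1 1. ] op 0.997
```

>>> arm_command(deltas=[{"dx":-0.037,"dy":0,"dz":-0.032,"wx":0,"wy":-0.18,"wz":0},{"dx":-0.074,"dy":0,"dz":-0.064,"wx":0,"wy":-0.36,"wz":0},{"dx":-0.111,"dy":0,"dz":-0.096,"wx":0,"wy":-0.54,"wz":0},{"dx":-0.148,"dy":0,"dz":-0.128,"wx":0,"wy":-0.72,"wz":0},{"dx":-0.184,"dy":0,"dz":-0.16,"wx":0,"wy":-0.9,"wz":0}], claw=1, grip_force=40)

```text
clock: 0.6
tool_pos: [0.2956, -0.4021, 0.4046]
eef_rot: [-0.329, 0.626, -0.626, 0.329]
contact_force: [1.4, -0.4, -0.5]
opening: 1.0
```

```bash
python3 g.py .572 0 .25
```

```text
t 0.6 grasp now [ 0.2956 -0.4021  0.2576] d [-0.4879  0.0077 -0.001 ] w/45 [ 0.    -0.447 -0.   ] F [ 1.4 -0.4 -0.5] op 1.0
```

>>> arm_command(deltas=[{"dx":-0.049,"dy":0,"dz":0,"wx":0,"wy":-0.09,"wz":0},{"dx":-0.098,"dy":0,"dz":0,"wx":0,"wy":-0.18,"wz":0},{"dx":-0.147,"dy":0,"dz":0,"wx":0,"wy":-0.27,"wz":0},{"dx":-0.196,"dy":0,"dz":0,"wx":0,"wy":-0.36,"wz":0},{"dx":-0.244,"dy":0,"dz":0,"wx":0,"wy":-0.447,"wz":0}])

```text
clock: 1.1
tool_pos: [0.4354, -0.2022, 0.4046]
eef_rot: [-0.432, 0.56, -0.56, 0.432]
contact_force: [0.4, -0.3, -0.2]
opening: 1.0
```

```bash
python3 g.py .572 0 .25
```

```text
t 1.1 grasp now [ 0.4354 -0.2022  0.2576] d [-0.2302  0.0075  0.0809] w/45 [ 0.    -0.004  0.   ] F [ 0.4 -0.3 -0.2] op 1.0
```

>>> arm_command(deltas=[{"dx":-0.046,"dy":0,"dz":0.016,"wx":0,"wy":0,"wz":0},{"dx":-0.092,"dy":0,"dz":0.032,"wx":0,"wy":0,"wz":0},{"dx":-0.138,"dy":0,"dz":0.049,"wx":0,"wy":0,"wz":0},{"dx":-0.184,"dy":0.005,"dz":0.065,"wx":0,"wy":-0.004,"wz":0},{"dx":-0.23,"dy":0.02,"dz":0.081,"wx":0,"wy":-0.004,"wz":0}])

```text
clock: 1.6
tool_pos: [0.5727, -0.0012, 0.3856]
eef_rot: [0.431, -0.559, 0.56, -0.433]
contact_force: [0.7, -0.8, 0.6]
opening: 0.998
```

```bash
cat > v.py <<'E'
import sys,cv2
from h import *
for n,c,(x0,x1,y0,y1) in (("top",1,(230,460,120,260)),("scene",1,(200,420,130,290))):
    im=r.snapshot(n)[:,:,::-1]; cv2.imwrite(f"pics/{sys.argv[1]}_{n}_full.png",im)
    cv2.imwrite(f"pics/{sys.argv[1]}_{n}.png",cv2.resize(im[y0:y1,x0:x1],None,fx=3,fy=3,interpolation=cv2.INTER_CUBIC))
E
python3 v.py a; python3 g.py .572 0 .105
```

```text
t 1.7 grasp now [0.5734 0.0056 0.2366] d [0.0057 0.1316 0.    ] w/45 [ 0.001  0.01  -0.008] F [-2.1 -0.   0. ] op 0.999
```

View pics/a_scene.png

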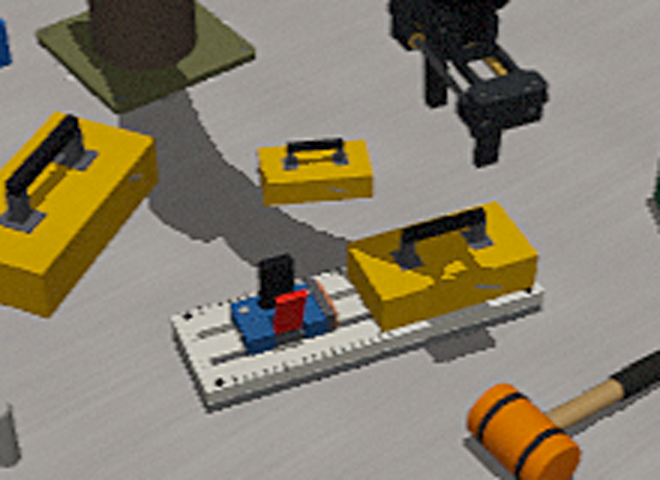

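>>> arm_command(deltas=[{"dx":0.004,"dy":0.02,"dz":0,"wx":0,"wy":0,"wz":0},{"dx":0.005,"dy":0.05,"dz":0,"wx":0,"wy":0.01,"wz":0},{"dx":0.005,"dy":0.08,"dz":0,"wx":0,"wy":0.01,"wz":0},{"dx":0.005,"dy":0.11,"dz":0,"wx":0,"wy":0.01,"wz":0},{"dx":0.005,"dy":0.13,"dz":0,"wx":0,"wy":0.01,"wz":0}])

```text
clock: 2.2
tool_pos: [0.5691, -0.0087, 0.2528]
eef_rot: [-0.431, 0.562, -0.561, 0.429]
contact_force: [-0.1, -1.2, 0.0]
opening: 1.0
```

```bash
python3 v.py b; python3 g.py .572 0 .105
```

```text
t 2.3 grasp now [ 0.5677 -0.0087  0.1053] d [-0.0092  0.0003  0.001 ] w/45 [ 0.007 -0.014  0.003] F [ 0.1  0.4 -1.3] op 0.999
```

View pics/b_scene.png

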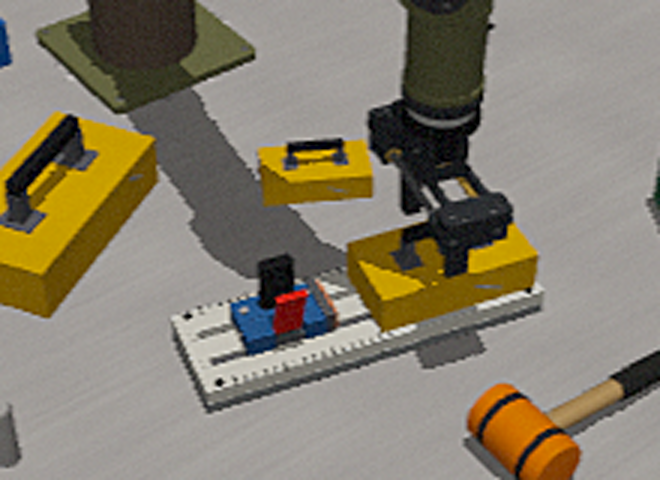

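View pics/b_top.png

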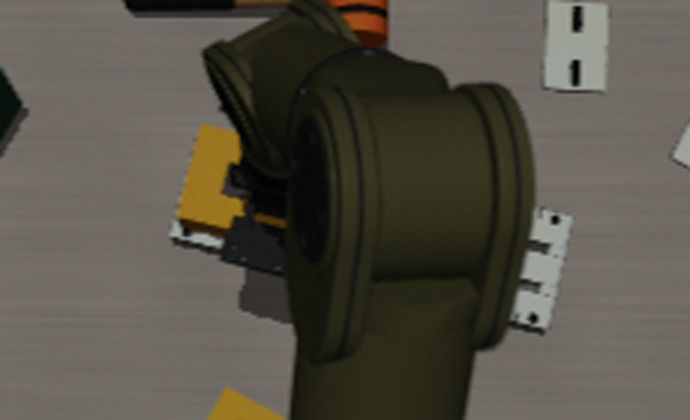

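The gripper straddles the handle bar, with the fingers on either side at (455,258) and (412,200) in the scene crop. It sits about 9 mm off along the handle, so I'll correct that and settle first.

>>> arm_command(deltas=[{"dx":-0.008,"dy":0,"dz":0.001,"wx":0,"wy":-0.01,"wz":0},{"dx":-0.008,"dy":0,"dz":0.001,"wx":0,"wy":-0.01,"wz":0},{"dx":-0.008,"dy":0,"dz":0.001,"wx":0,"wy":-0.01,"wz":0},{"dx":-0.008,"dy":0,"dz":0.001,"wx":0,"wy":-0.01,"wz":0},{"dx":-0.008,"dy":0,"dz":0.001,"wx":0,"wy":-0.01,"wz":0}])

```text
clock: 2.8
tool_pos: [0.5733, -0.0007, 0.2556]
eef_rot: [0.432, -0.559, 0.56, -0.432]
contact_force: [0.7, 0.3, 0.1]
opening: 0.998
```

```bash
python3 g.py .572 0 .105
```

```text
t 2.8 grasp now [ 0.5734 -0.0008  0.1086] d [-0.0004  0.0036 -0.0014] w/45 [-0.001 -0.004  0.   ] F [0.7 0.3 0.1] op 0.998
```

>>> arm_command(deltas=[{"dx":0,"dy":0.003,"dz":-0.001,"wx":0,"wy":0,"wz":0},{"dx":0,"dy":0.003,"dz":-0.001,"wx":0,"wy":0,"wz":0},{"dx":0,"dy":0.003,"dz":-0.001,"wx":0,"wy":0,"wz":0},{"dx":0,"dy":0.003,"dz":-0.001,"wx":0,"wy":0,"wz":0},{"dx":0,"dy":0.003,"dz":-0.001,"wx":0,"wy":0,"wz":0}], claw=-1, grip_force=40)

```text
clock: 3.3
tool_pos: [0.5722, -0.0002, 0.252]
eef_rot: [0.432, -0.56, 0.56, -0.432]
contact_force: [0.2, 0.5, 0.3]
opening: 0.568
```

>>> arm_command(deltas=[{"dx":0,"dy":0,"dz":0,"wx":0,"wy":0,"wz":0},{"dx":0,"dy":0,"dz":0,"wx":0,"wy":0,"wz":0},{"dx":0,"dy":0,"dz":0,"wx":0,"wy":0,"wz":0},{"dx":0,"dy":0,"dz":0,"wx":0,"wy":0,"wz":0},{"dx":0,"dy":0,"dz":0,"wx":0,"wy":0,"wz":0}])

```text
clock: 3.8
tool_pos: [0.5726, -0.0003, 0.2521]
eef_rot: [0.432, -0.559, 0.56, -0.432]
contact_force: [-0.5, -0.8, -4.4]
opening: 0.13
```

```bash
python3 g.py .572 0 .185
```

```text
t 3.8 grasp now [ 5.727e-01 -3.000e-04  1.051e-01] d [-0.0002 -0.0799 -0.0005] w/45 [-0.001 -0.004 -0.   ] F [-0.5 -0.8 -4.4] op 0.13
```

>>> arm_command(deltas=[{"dx":0,"dy":0,"dz":0,"wx":0,"wy":0,"wz":0},{"dx":0,"dy":-0.005,"dz":0,"wx":0,"wy":0,"wz":0},{"dx":0,"dy":-0.02,"dz":0,"wx":0,"wy":0,"wz":0},{"dx":0,"dy":-0.035,"dz":0,"wx":0,"wy":0,"wz":0},{"dx":0,"dy":-0.05,"dz":0,"wx":0,"wy":0,"wz":0}])

```text
clock: 4.3
tool_pos: [0.5715, -0.0003, 0.3021]
eef_rot: [-0.433, 0.56, -0.559, 0.431]
contact_force: [0.6, -1.8, -4.1]
opening: 0.126
```

>>> arm_command(deltas=[{"dx":0,"dy":-0.015,"dz":0,"wx":0,"wy":0,"wz":0},{"dx":0,"dy":-0.03,"dz":0,"wx":0,"wy":0,"wz":0},{"dx":0,"dy":-0.045,"dz":0,"wx":0,"wy":0,"wz":0},{"dx":0,"dy":-0.05,"dz":0,"wx":0,"wy":0,"wz":0},{"dx":0,"dy":-0.05,"dz":0,"wx":0,"wy":0,"wz":0}])

```text
clock: 4.8
tool_pos: [0.572, -0.0003, 0.3523]
eef_rot: [0.432, -0.56, 0.56, -0.432]
contact_force: [0.3, 0.1, -4.3]
opening: 0.131
```

```bash
python3 v.py d; python3 g.py .45 .29 .205
```

```text
t 4.9 grasp now [ 5.714e-01 -4.000e-04  2.042e-01] d [-0.2501 -0.0007 -0.1912] w/45 [ 0.002 -0.004  0.001] F [-0.3  0.5 -4.9] op 0.124
```

View pics/d_scene.png

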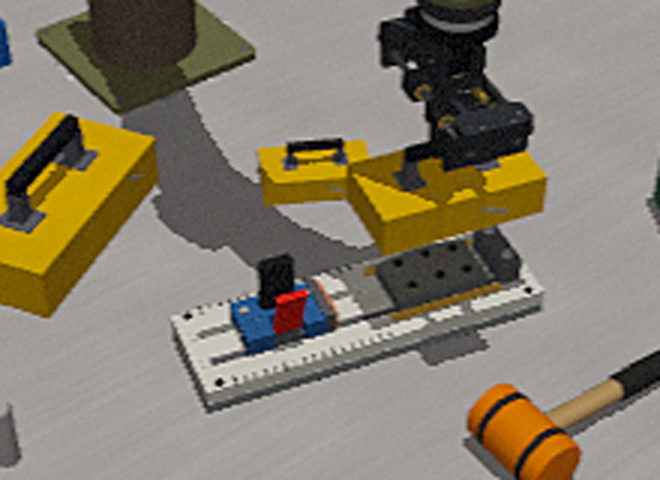

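The cover hangs level, with its lower edge around (460,225). It is clear of the pad at (435,275) and of the stop. Now I'll carry it over.

>>> arm_command(deltas=[{"dx":-0.012,"dy":0,"dz":-0.01,"wx":0,"wy":0,"wz":0},{"dx":-0.037,"dy":0,"dz":-0.029,"wx":0,"wy":0,"wz":0},{"dx":-0.067,"dy":0,"dz":-0.051,"wx":0,"wy":0,"wz":0},{"dx":-0.096,"dy":0,"dz":-0.073,"wx":0,"wy":0,"wz":0},{"dx":-0.125,"dy":0,"dz":-0.096,"wx":0,"wy":0,"wz":0}])

```text
clock: 5.4
tool_pos: [0.5094, 0.1473, 0.3514]
eef_rot: [-0.433, 0.56, -0.559, 0.432]
contact_force: [0.2, 0.4, -4.2]
opening: 0.131
```

>>> arm_command(deltas=[{"dx":-0.03,"dy":0,"dz":-0.022,"wx":0,"wy":0,"wz":0},{"dx":-0.06,"dy":0,"dz":-0.045,"wx":0,"wy":0,"wz":0},{"dx":-0.09,"dy":0,"dz":-0.068,"wx":0,"wy":0,"wz":0},{"dx":-0.115,"dy":0,"dz":-0.088,"wx":0,"wy":0,"wz":0},{"dx":-0.125,"dy":0,"dz":-0.095,"wx":0,"wy":0,"wz":0}])

```text
clock: 5.9
tool_pos: [0.4473, 0.2948, 0.3517]
eef_rot: [-0.434, 0.56, -0.557, 0.434]
contact_force: [0.1, 0.2, -4.0]
opening: 0.127
```

>>> arm_command(deltas=[{"dx":0,"dy":0.0,"dz":0,"wx":0,"wy":0,"wz":0},{"dx":0,"dy":0.015,"dz":0,"wx":0,"wy":0,"wz":0},{"dx":0,"dy":0.035,"dz":0,"wx":0,"wy":0,"wz":0},{"dx":0,"dy":0.055,"dz":0,"wx":0,"wy":0,"wz":0},{"dx":0,"dy":0.065,"dz":0,"wx":0,"wy":0,"wz":0}])

```text
clock: 6.4
tool_pos: [0.4509, 0.2878, 0.2853]
eef_rot: [0.433, -0.56, 0.561, -0.43]
contact_force: [0.5, -0.2, -4.5]
opening: 0.129
```

```bash
python3 v.py e; python3 g.py .45 .29 .075
```

```text
t 6.5 grasp now [0.4504 0.288  0.1386] d [-0.0015  0.0636 -0.001 ] w/45 [ 0.002 -0.006  0.005] F [-0.  -0.2 -4.1] op 0.128
```

View pics/e_scene_full.png

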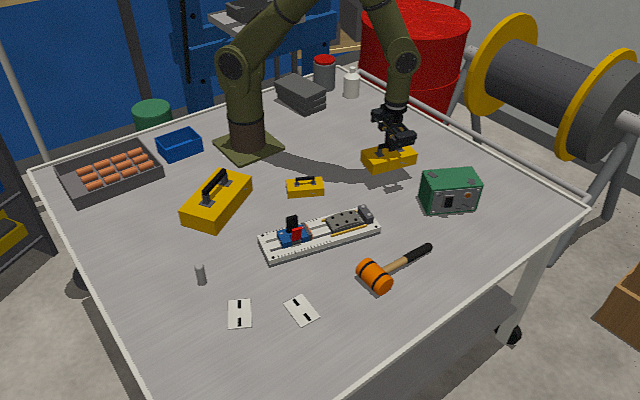

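>>> arm_command(deltas=[{"dx":0,"dy":0.014,"dz":0,"wx":0,"wy":0,"wz":0},{"dx":0,"dy":0.03,"dz":0,"wx":0,"wy":0,"wz":0},{"dx":0,"dy":0.044,"dz":0,"wx":0,"wy":0,"wz":0},{"dx":0,"dy":0.052,"dz":0,"wx":0,"wy":0,"wz":0},{"dx":0,"dy":0.054,"dz":0,"wx":0,"wy":0,"wz":0}])

```text
clock: 7.0
tool_pos: [0.4509, 0.2897, 0.2328]
eef_rot: [0.432, -0.56, 0.56, -0.432]
contact_force: [-0.0, -0.0, -3.5]
opening: 0.125
```

```bash
python3 g.py .45 .29 .075
```

```text
t 7.0 grasp now [0.4509 0.2896 0.0858] d [-0.0001  0.0108 -0.001 ] w/45 [-0.    -0.004  0.001] F [-0.  -0.  -3.5] op 0.125
```

>>> arm_command(deltas=[{"dx":0,"dy":0.004,"dz":0,"wx":0,"wy":0,"wz":0},{"dx":0,"dy":0.007,"dz":0,"wx":0,"wy":0,"wz":0},{"dx":0,"dy":0.009,"dz":0,"wx":0,"wy":0,"wz":0},{"dx":0,"dy":0.01,"dz":0,"wx":0,"wy":0,"wz":0},{"dx":0,"dy":0.01,"dz":0,"wx":0,"wy":0,"wz":0}])

```text
clock: 7.5
tool_pos: [0.4507, 0.29, 0.223]
eef_rot: [0.432, -0.56, 0.56, -0.432]
contact_force: [0.0, 0.1, -4.4]
opening: 0.124
```

```bash
python3 g.py .45 .29 .075
```

```text
t 7.5 grasp now [0.4507 0.29   0.076 ] d [ 0.0002  0.001  -0.0007] w/45 [-0.    -0.004  0.   ] F [ 0.   0.1 -4.4] op 0.124
```

>>> arm_command(deltas=[{"dx":0,"dy":0.001,"dz":0,"wx":0,"wy":0,"wz":0},{"dx":0,"dy":0.0015,"dz":0,"wx":0,"wy":0,"wz":0},{"dx":0,"dy":0.002,"dz":0,"wx":0,"wy":0,"wz":0},{"dx":0,"dy":0.002,"dz":0,"wx":0,"wy":0,"wz":0},{"dx":0,"dy":0.002,"dz":0,"wx":0,"wy":0,"wz":0}])

```text
clock: 8.0
tool_pos: [0.4509, 0.29, 0.2219]
eef_rot: [0.432, -0.56, 0.56, -0.432]
contact_force: [-1.1, -0.3, 5.9]
opening: 0.13
```

The force flipped from -4.4 N to +5.9 N, so the cover is resting on the cart. I'll release.

>>> arm_command(deltas=[{"dx":0,"dy":0,"dz":0,"wx":0,"wy":0,"wz":0},{"dx":0,"dy":0,"dz":0,"wx":0,"wy":0,"wz":0},{"dx":0,"dy":0,"dz":0,"wx":0,"wy":0,"wz":0},{"dx":0,"dy":0,"dz":0,"wx":0,"wy":0,"wz":0},{"dx":0,"dy":0,"dz":0,"wx":0,"wy":0,"wz":0}], claw=1)

```text
clock: 8.5
tool_pos: [0.4507, 0.29, 0.2209]
eef_rot: [0.432, -0.56, 0.56, -0.432]
contact_force: [1.0, -0.0, -0.3]
opening: 0.556
```

>>> arm_command(deltas=[{"dx":0,"dy":0,"dz":0,"wx":0,"wy":0,"wz":0},{"dx":0,"dy":0,"dz":0,"wx":0,"wy":0,"wz":0},{"dx":0,"dy":-0.02,"dz":0,"wx":0,"wy":0,"wz":0},{"dx":0,"dy":-0.05,"dz":0,"wx":0,"wy":0,"wz":0},{"dx":0,"dy":-0.09,"dz":0,"wx":0,"wy":0,"wz":0}])

```text
clock: 9.0
tool_pos: [0.4502, 0.2896, 0.3108]
eef_rot: [0.433, -0.56, 0.56, -0.431]
contact_force: [1.4, 0.7, -0.1]
opening: 0.993
```

>>> arm_command(deltas=[{"dx":0,"dy":-0.03,"dz":0,"wx":0,"wy":0,"wz":0},{"dx":0,"dy":-0.05,"dz":0,"wx":0,"wy":0,"wz":0},{"dx":0,"dy":-0.06,"dz":0,"wx":0,"wy":0,"wz":0},{"dx":0,"dy":-0.06,"dz":0,"wx":0,"wy":0,"wz":0},{"dx":0,"dy":-0.06,"dz":0,"wx":0,"wy":0,"wz":0}])

```text
clock: 9.5
tool_pos: [0.4505, 0.2897, 0.3701]
eef_rot: [0.433, -0.56, 0.56, -0.432]
contact_force: [-0.4, 0.4, -0.5]
opening: 0.997
```

```bash
python3 v.py f; cat >m3.py <<'E'
import cv2
a=cv2.imread('pics/f_top_full.png')[150:240,275:430]; cv2.imwrite('pics/ft.png',cv2.resize(a,None,fx=5,fy=5,interpolation=cv2.INTER_CUBIC))
a=cv2.imread('pics/f_scene_full.png')[190:270,250:390]; cv2.imwrite('pics/fs.png',cv2.resize(a,None,fx=5,fy=5,interpolation=cv2.INTER_CUBIC))
E
python3 m3.py; python3 g.py .5285 -.168 .2
```

```text
t 9.6 grasp now [0.4501 0.2894 0.2227] d [0.423  0.0233 0.1914] w/45 [ 0.002 -0.003  0.003] F [ 0.9 -0.2  0.6] op 0.999
```

View pics/f_scene_full.png

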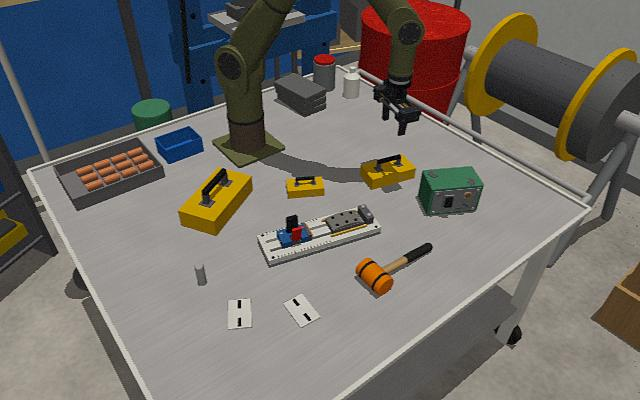

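View pics/ft.png

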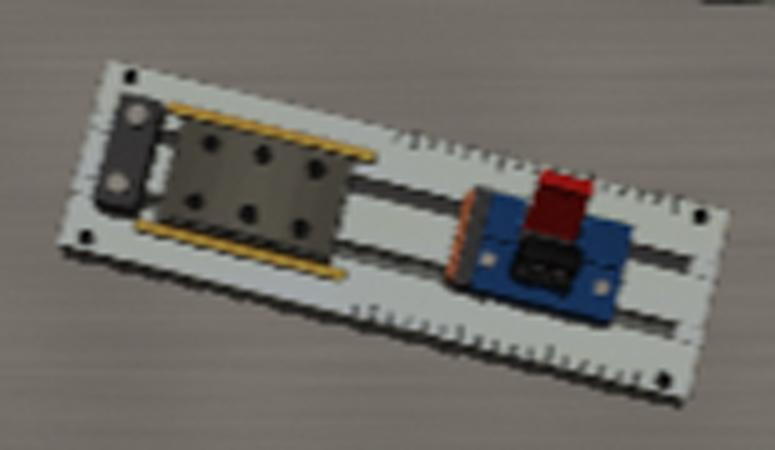

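View pics/fs.png

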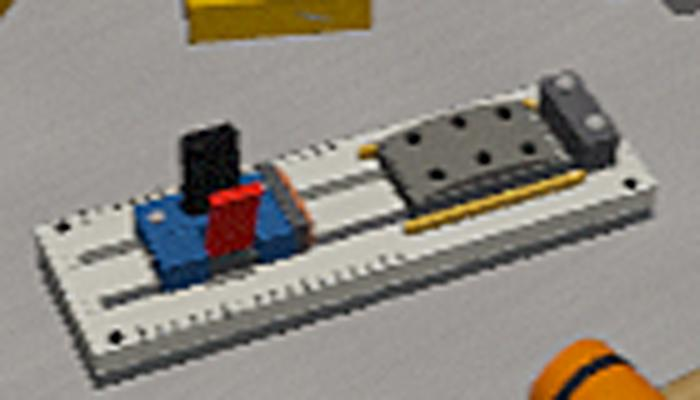

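The cover stands upright on bare cart at (388,172) in the scene view, clear of the box and the fixture. Now I'll measure the bed and jaw in the fixture frame.

```bash
cat > m4.py <<'E'
from h import *
T=lambda c:((c[0]+.5)/5-.5+275,(c[1]+.5)/5-.5+150)
S=lambda c:((c[0]+.5)/5-.5+250,(c[1]+.5)/5-.5+190)
img=np.array([cast('top',T(c),.03)[:2] for c in[(105,62),(730,210),(685,396),(62,240)]]+[cast('scene',S(c),.03)[:2] for c in[(655,187),(97,354),(38,230)]])
mod=np.array([(.18,-.055),(-.18,-.055),(-.18,.055),(.18,.055),(.18,-.055),(-.18,-.055),(-.18,.055)])
mc=mod.mean(0);ic=img.mean(0);H=(mod-mc).T@(img-ic);a=np.arctan2(H[0,1]-H[1,0],H[0,0]+H[1,1])
R=np.array([[np.cos(a),-np.sin(a)],[np.sin(a),np.cos(a)]]);o=ic-R@mc
print('yaw',np.degrees(a),'o',o,'res',(img-(mod@R.T+o)).round(4).tolist())
fx=lambda n,uv,z:(R.T@(cast(n,uv,z)[:2]-o)).round(4)
for nm,c,z in [('plate top far',(474,188),.056),('plate top near',(448,281),.056),('back',(634,226),.053),('back2',(609,324),.053),('post',(523,233),.108),('post',(584,248),.108),('tab',(541,171),.102),('tab',(593,180),.102),('stop face',(160,102),.058),('padend',(352,172),.046),('padend2',(330,265),.046)]: print(nm,fx('top',T(c),z))
for nm,c,z in [('post',(181,132),.108),('post',(235,122),.108),('post',(241,131),.108),('tab',(209,197),.102),('tab',(262,184),.102),('plate',(262,166),.056),('plate',(300,237),.056),('back',(135,207),.053),('back',(163,272),.053)]: print('S',nm,fx('scene',S(c),z))
g=R@np.array([-.0855,0])+o; print('grip',g)
E
python3 m4.py
```

```text
yaw 75.65371905543074 o [ 0.54963028 -0.08418899] res [[-0.002, 0.0014], [-0.0004, -0.0001], [0.0013, 0.0018], [0.0016, -0.0028], [-0.0009, -0.0025], [-0.0014, 0.0015], [0.0017, 0.0007]]
plate top far [-0.0379 -0.0257]
plate top near [-0.036   0.0285]
back [-0.128  -0.0269]
back2 [-0.1266  0.0298]
post [-0.0673  0.0047]
post [-0.1002  0.0047]
tab [-0.0693 -0.032 ]
tab [-0.0972 -0.0339]
stop face [ 0.1417 -0.0305]
padend [ 0.0296 -0.0206]
padend2 [0.0289 0.0335]
S post [-0.0983  0.021 ]
S post [-0.0667  0.0171]
S post [-0.0663  0.0087]
S tab [-0.1005 -0.0292]
S tab [-0.0692 -0.0308]
S plate [-0.0459  0.0282]
S plate [-0.0479 -0.0355]
S back [-0.1264  0.0273]
S back [-0.1295 -0.0287]
grip [ 0.52844495 -0.16702275]
```

>>> arm_command(deltas=[{"dx":0.02,"dy":0,"dz":0.009,"wx":0,"wy":0,"wz":0},{"dx":0.063,"dy":0,"dz":0.029,"wx":0,"wy":0,"wz":0},{"dx":0.108,"dy":0,"dz":0.049,"wx":0,"wy":0,"wz":0},{"dx":0.153,"dy":0,"dz":0.069,"wx":0,"wy":0,"wz":0},{"dx":0.198,"dy":0,"dz":0.089,"wx":0,"wy":0,"wz":0}])

```text
clock: 10.1
tool_pos: [0.4865, 0.0741, 0.37]
eef_rot: [-0.433, 0.56, -0.559, 0.432]
contact_force: [0.7, 0.3, 0.4]
opening: 0.996
```

>>> arm_command(deltas=[{"dx":0.045,"dy":0,"dz":0.02,"wx":0,"wy":0,"wz":0},{"dx":0.09,"dy":0,"dz":0.04,"wx":0,"wy":0,"wz":0},{"dx":0.135,"dy":0.01,"dz":0.06,"wx":0,"wy":0,"wz":0},{"dx":0.18,"dy":0.02,"dz":0.08,"wx":0,"wy":0,"wz":0},{"dx":0.21,"dy":0.02,"dz":0.095,"wx":0,"wy":0,"wz":0}])

```text
clock: 10.6
tool_pos: [0.5244, -0.1554, 0.3485]
eef_rot: [-0.433, 0.561, -0.56, 0.429]
contact_force: [0.7, -0.3, -0.2]
opening: 1.001
```

>>> arm_command(deltas=[{"dx":0.01,"dy":0,"dz":0.005,"wx":0,"wy":0,"wz":0},{"dx":0.014,"dy":0,"dz":0.007,"wx":0,"wy":0,"wz":0},{"dx":0.014,"dy":0,"dz":0.007,"wx":0,"wy":0,"wz":0},{"dx":0.014,"dy":0,"dz":0.007,"wx":0,"wy":0,"wz":0},{"dx":0.014,"dy":0,"dz":0.007,"wx":0,"wy":0,"wz":0}])

```text
clock: 11.1
tool_pos: [0.5288, -0.1646, 0.3512]
eef_rot: [-0.433, 0.559, -0.559, 0.433]
contact_force: [0.3, 0.2, -0.0]
opening: 1.002
```

```bash
sed -i 's/^YAW=.*/YAW=75.6/' h.py; python3 g.py .528 -.165 .082
```

```text
t 11.1 grasp now [ 0.5288 -0.1645  0.2042] d [ 0.0006  0.1222 -0.0006] w/45 [ 0.    -0.002 -0.001] F [ 0.3  0.2 -0. ] op 1.002
```

>>> arm_command(deltas=[{"dx":0.001,"dy":0.01,"dz":-0.001,"wx":0,"wy":0,"wz":0},{"dx":0.001,"dy":0.025,"dz":-0.001,"wx":0,"wy":0,"wz":0},{"dx":0.001,"dy":0.045,"dz":-0.001,"wx":0,"wy":0,"wz":0},{"dx":0.001,"dy":0.06,"dz":-0.001,"wx":0,"wy":0,"wz":0},{"dx":0.001,"dy":0.065,"dz":-0.001,"wx":0,"wy":0,"wz":0}])

```text
clock: 11.6
tool_pos: [0.5267, -0.1667, 0.2841]
eef_rot: [-0.433, 0.56, -0.559, 0.432]
contact_force: [-0.3, 0.6, -0.0]
opening: 0.999
```

```bash
python3 v.py g; python3 g.py .528 -.165 .082
```

```text
t 11.7 grasp now [ 0.5269 -0.1668  0.1382] d [-0.0021  0.0562  0.0004] w/45 [ 0.002 -0.005  0.   ] F [-0.2 -0.   0.5] op 0.997
```

View pics/g_scene.png

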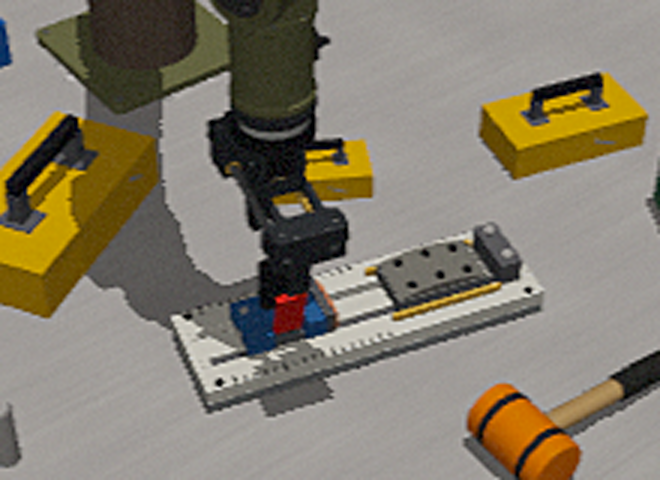

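The fingers hang over the post and tab, with the near finger at (290,275) in line with the tab at (290,310). I'll descend.

>>> arm_command(deltas=[{"dx":-0.001,"dy":0.01,"dz":0,"wx":0,"wy":0,"wz":0},{"dx":-0.001,"dy":0.025,"dz":0,"wx":0,"wy":0,"wz":0},{"dx":-0.001,"dy":0.042,"dz":0,"wx":0,"wy":0,"wz":0},{"dx":-0.001,"dy":0.052,"dz":0,"wx":0,"wy":0,"wz":0},{"dx":-0.001,"dy":0.055,"dz":0,"wx":0,"wy":0,"wz":0}])

```text
clock: 12.2
tool_pos: [0.5275, -0.1662, 0.2302]
eef_rot: [-0.432, 0.56, -0.559, 0.432]
contact_force: [-0.2, 0.2, -0.7]
opening: 0.999
```

>>> arm_command(deltas=[{"dx":0,"dy":0,"dz":0,"wx":0,"wy":0,"wz":0},{"dx":0,"dy":0,"dz":0,"wx":0,"wy":0,"wz":0},{"dx":0,"dy":0,"dz":0,"wx":0,"wy":0,"wz":0},{"dx":0,"dy":0,"dz":0,"wx":0,"wy":0,"wz":0},{"dx":0,"dy":0,"dz":0,"wx":0,"wy":0,"wz":0}])

```text
clock: 12.7
tool_pos: [0.5278, -0.1665, 0.2313]
eef_rot: [0.432, -0.56, 0.56, -0.432]
contact_force: [-0.1, -0.2, -0.7]
opening: 0.998
```

```bash
python3 v.py h; python3 g.py .528 -.165 .082
```

```text
t 12.8 grasp now [ 0.5278 -0.1665  0.0842] d [-0.0015  0.0022 -0.0001] w/45 [-0.    -0.006  0.   ] F [-0.2  0.  -0.3] op 1.005
```

View pics/h_scene.png

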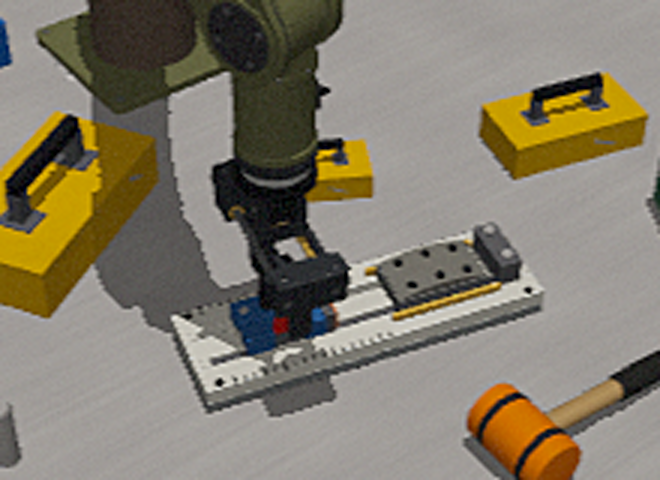

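>>> arm_command(deltas=[{"dx":-0.001,"dy":0.002,"dz":0,"wx":0,"wy":0,"wz":0},{"dx":-0.001,"dy":0.002,"dz":0,"wx":0,"wy":0,"wz":0},{"dx":-0.001,"dy":0.002,"dz":0,"wx":0,"wy":0,"wz":0},{"dx":-0.001,"dy":0.002,"dz":0,"wx":0,"wy":0,"wz":0},{"dx":-0.001,"dy":0.002,"dz":0,"wx":0,"wy":0,"wz":0}], claw=-1, grip_force=32)

```text
clock: 13.3
tool_pos: [0.5306, -0.166, 0.2302]
eef_rot: [0.43, -0.558, 0.562, -0.434]
contact_force: [6.9, -3.1, 5.9]
opening: 0.57
```

>>> arm_command(deltas=[{"dx":0,"dy":0,"dz":0,"wx":0,"wy":0,"wz":0},{"dx":0,"dy":0,"dz":0,"wx":0,"wy":0,"wz":0},{"dx":0,"dy":0,"dz":0,"wx":0,"wy":0,"wz":0},{"dx":0,"dy":0,"dz":0,"wx":0,"wy":0,"wz":0},{"dx":0,"dy":0,"dz":0,"wx":0,"wy":0,"wz":0}])

```text
clock: 13.8
tool_pos: [0.5288, -0.1654, 0.2305]
eef_rot: [0.431, -0.559, 0.561, -0.433]
contact_force: [-0.2, 0.7, 11.5]
opening: 0.4
```

```bash
python3 v.py i; python3 g.py .528 -.165 .082
```

```text
t 13.9 grasp now [ 0.5293 -0.1655  0.0835] d [-0.0002  0.0015 -0.0009] w/45 [-0.004 -0.005 -0.   ] F [-0.1 -0.3 12.1] op 0.403
```

View pics/i_scene.png

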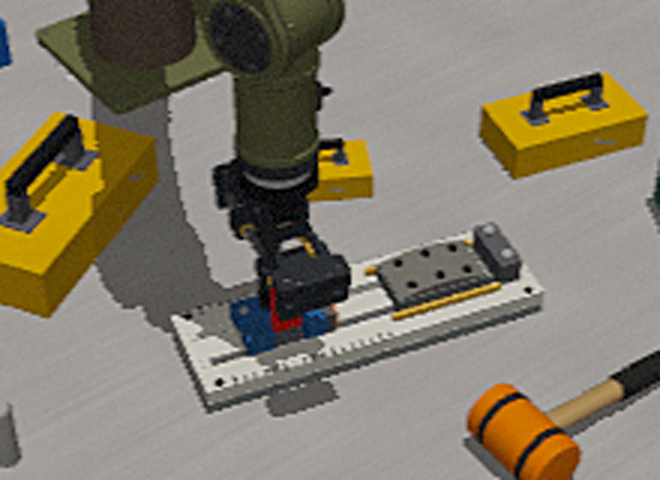

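The opening is 0.40, or 35 mm, which is fully squeezed (36 mm expected). Next is the slide along +x of the fixture (tool -x), starting slowly.

>>> arm_command(deltas=[{"dx":-0.002,"dy":-0.001,"dz":0,"wx":0,"wy":0,"wz":0},{"dx":-0.007,"dy":-0.001,"dz":0,"wx":0,"wy":0,"wz":0},{"dx":-0.013,"dy":-0.001,"dz":0,"wx":0,"wy":0,"wz":0},{"dx":-0.02,"dy":-0.001,"dz":0,"wx":0,"wy":0,"wz":0},{"dx":-0.027,"dy":-0.001,"dz":0,"wx":0,"wy":0,"wz":0}])

```text
clock: 14.4
tool_pos: [0.5358, -0.1387, 0.2305]
eef_rot: [0.432, -0.559, 0.56, -0.433]
contact_force: [3.4, -1.9, 5.0]
opening: 0.404
```

```bash
python3 g.py .5461 -.0939 .083
```

```text
t 14.4 grasp now [ 0.5361 -0.1388  0.0835] d [-0.046   0.0005 -0.0014] w/45 [-0.003 -0.006 -0.   ] F [ 3.4 -1.9  5. ] op 0.404
```

>>> arm_command(deltas=[{"dx":-0.006,"dy":0,"dz":0,"wx":0,"wy":0,"wz":0},{"dx":-0.013,"dy":0,"dz":0,"wx":0,"wy":0,"wz":0},{"dx":-0.02,"dy":0,"dz":0,"wx":0,"wy":0,"wz":0},{"dx":-0.026,"dy":0,"dz":0,"wx":0,"wy":0,"wz":0},{"dx":-0.03,"dy":0,"dz":0,"wx":0,"wy":0,"wz":0}])

```text
clock: 14.9
tool_pos: [0.5434, -0.1092, 0.2305]
eef_rot: [0.432, -0.559, 0.56, -0.433]
contact_force: [2.7, -2.5, 5.1]
opening: 0.404
```

>>> arm_command(deltas=[{"dx":-0.002,"dy":0,"dz":0,"wx":0,"wy":0,"wz":0},{"dx":-0.004,"dy":0,"dz":0,"wx":0,"wy":0,"wz":0},{"dx":-0.006,"dy":0,"dz":0,"wx":0,"wy":0,"wz":0},{"dx":-0.008,"dy":0,"dz":0,"wx":0,"wy":0,"wz":0},{"dx":-0.01,"dy":0,"dz":0,"wx":0,"wy":0,"wz":0}])

```text
clock: 15.4
tool_pos: [0.5454, -0.1017, 0.2305]
eef_rot: [0.432, -0.559, 0.561, -0.432]
contact_force: [1.3, -5.8, 6.6]
opening: 0.399
```

```bash
python3 g.py .5461 -.0939 .083;python3 v.py j
```

```text
t 15.4 grasp now [ 0.5456 -0.1021  0.0835] d [-0.0077  0.0005 -0.0013] w/45 [-0.002 -0.007  0.003] F [ 1.3 -5.8  6.6] op 0.399
```

View pics/j_scene.png

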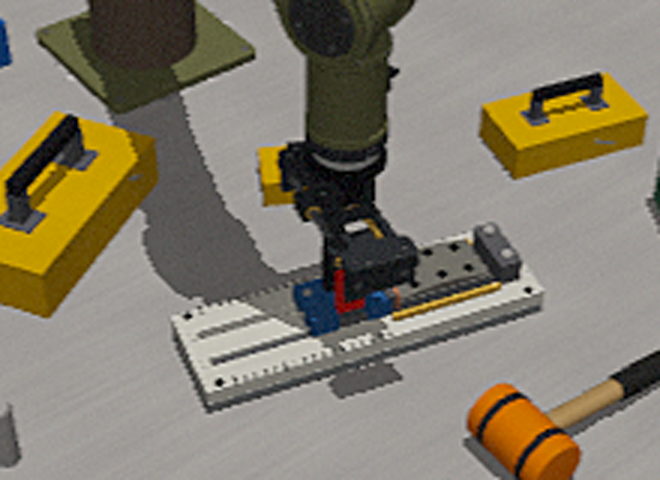

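Jaw at the pad and pushing it (about 5 N). I'll creep on until the force jumps.

>>> arm_command(deltas=[{"dx":-0.002,"dy":0,"dz":0,"wx":0,"wy":0,"wz":0},{"dx":-0.0035,"dy":0,"dz":0,"wx":0,"wy":0,"wz":0},{"dx":-0.005,"dy":0,"dz":0,"wx":0,"wy":0,"wz":0},{"dx":-0.006,"dy":0,"dz":0,"wx":0,"wy":0,"wz":0},{"dx":-0.007,"dy":0,"dz":0,"wx":0,"wy":0,"wz":0}])

```text
clock: 16.0
tool_pos: [0.5471, -0.095, 0.2305]
eef_rot: [0.432, -0.559, 0.561, -0.432]
contact_force: [2.4, -5.3, 6.1]
opening: 0.4
```

```bash
python3 g.py .5461 -.0939 .083
```

```text
t 16.0 grasp now [ 0.5473 -0.0954  0.0835] d [-0.0008  0.0005 -0.0013] w/45 [-0.002 -0.007  0.003] F [ 2.4 -5.3  6.1] op 0.4
```

>>> arm_command(deltas=[{"dx":-0.001,"dy":0,"dz":0,"wx":0,"wy":0,"wz":0},{"dx":-0.002,"dy":0,"dz":0,"wx":0,"wy":0,"wz":0},{"dx":-0.003,"dy":0,"dz":0,"wx":0,"wy":0,"wz":0},{"dx":-0.003,"dy":0,"dz":0,"wx":0,"wy":0,"wz":0},{"dx":-0.003,"dy":0,"dz":0,"wx":0,"wy":0,"wz":0}])

```text
clock: 16.5
tool_pos: [0.5477, -0.0929, 0.2305]
eef_rot: [0.432, -0.559, 0.561, -0.431]
contact_force: [1.6, -8.6, 7.1]
opening: 0.402
```

```bash
python3 g.py .5461 -.0939 .083
```

```text
t 16.5 grasp now [ 0.5478 -0.0936  0.0835] d [ 0.0013  0.0005 -0.0013] w/45 [-0.002 -0.008  0.005] F [ 1.6 -8.6  7.1] op 0.402
```

>>> arm_command(deltas=[{"dx":-0.001,"dy":0,"dz":0,"wx":0,"wy":0,"wz":0},{"dx":-0.002,"dy":0,"dz":0,"wx":0,"wy":0,"wz":0},{"dx":-0.002,"dy":0,"dz":0,"wx":0,"wy":0,"wz":0},{"dx":-0.002,"dy":0,"dz":0,"wx":0,"wy":0,"wz":0},{"dx":-0.002,"dy":0,"dz":0,"wx":0,"wy":0,"wz":0}])

```text
clock: 17.0
tool_pos: [0.5479, -0.0925, 0.2305]
eef_rot: [0.433, -0.559, 0.562, -0.43]
contact_force: [1.4, -10.7, 7.2]
opening: 0.403
```

```bash
python3 g.py .5461 -.0939 .083; python3 v.py k
```

```text
t 17.0 grasp now [ 0.5478 -0.0934  0.0835] d [ 0.0018  0.0006 -0.0014] w/45 [-0.002 -0.01   0.008] F [  1.4 -10.7   7.2] op 0.403
```

View pics/k_scene.png

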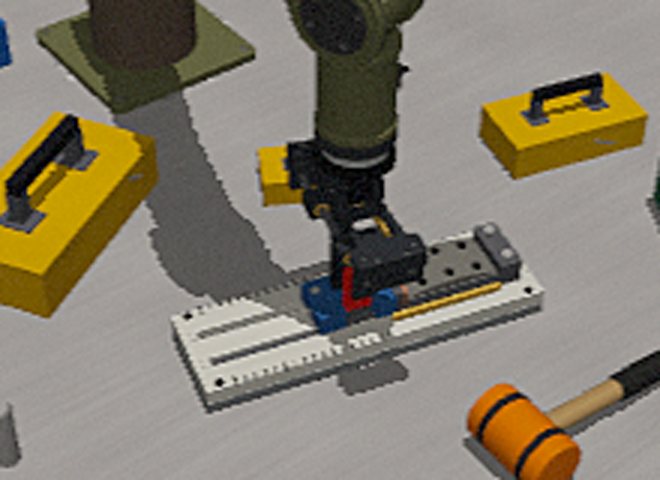

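>>> arm_command(deltas=[{"dx":-0.002,"dy":0,"dz":0,"wx":0,"wy":0,"wz":0},{"dx":-0.004,"dy":0,"dz":0,"wx":0,"wy":0,"wz":0},{"dx":-0.004,"dy":0,"dz":0,"wx":0,"wy":0,"wz":0},{"dx":-0.004,"dy":0,"dz":0,"wx":0,"wy":0,"wz":0},{"dx":-0.004,"dy":0,"dz":0,"wx":0,"wy":0,"wz":0}])

```text
clock: 17.6
tool_pos: [0.5483, -0.0916, 0.2305]
eef_rot: [0.434, -0.558, 0.564, -0.427]
contact_force: [0.6, -16.8, 9.4]
opening: 0.401
```

```bash
python3 g.py .5461 -.0939 .083
```

```text
t 17.6 grasp now [ 0.5479 -0.0932  0.0835] d [ 0.0028  0.0005 -0.0015] w/45 [-0.    -0.013  0.015] F [  0.6 -16.8   9.4] op 0.401
```

The grasp point stalled (0.2 mm of motion for 4 mm commanded, about 17 N), so the pad is nipped. I'll ease the push a bit, then release.

>>> arm_command(deltas=[{"dx":0.002,"dy":0,"dz":0,"wx":0,"wy":0,"wz":0},{"dx":0.003,"dy":0,"dz":0,"wx":0,"wy":0,"wz":0},{"dx":0.003,"dy":0,"dz":0,"wx":0,"wy":0,"wz":0},{"dx":0.003,"dy":0,"dz":0,"wx":0,"wy":0,"wz":0},{"dx":0.003,"dy":0,"dz":0,"wx":0,"wy":0,"wz":0}])

```text
clock: 18.1
tool_pos: [0.548, -0.0922, 0.2305]
eef_rot: [0.433, -0.559, 0.563, -0.429]
contact_force: [0.5, -11.2, 7.9]
opening: 0.401
```

>>> arm_command(deltas=[{"dx":0,"dy":0,"dz":0,"wx":0,"wy":0,"wz":0},{"dx":0,"dy":0,"dz":0,"wx":0,"wy":0,"wz":0},{"dx":0,"dy":0,"dz":0,"wx":0,"wy":0,"wz":0},{"dx":0,"dy":0,"dz":0,"wx":0,"wy":0,"wz":0},{"dx":0,"dy":0,"dz":0,"wx":0,"wy":0,"wz":0}], claw=1)

```text
clock: 18.6
tool_pos: [0.5474, -0.0874, 0.2294]
eef_rot: [-0.433, 0.56, -0.559, 0.431]
contact_force: [0.1, 0.4, 0.2]
opening: 0.832
```

>>> arm_command(deltas=[{"dx":0,"dy":0,"dz":0,"wx":0,"wy":0,"wz":0},{"dx":0,"dy":0,"dz":0,"wx":0,"wy":0,"wz":0},{"dx":0,"dy":0,"dz":0,"wx":0,"wy":0,"wz":0},{"dx":0,"dy":0,"dz":0,"wx":0,"wy":0,"wz":0},{"dx":0,"dy":0,"dz":0,"wx":0,"wy":0,"wz":0}])

```text
clock: 19.1
tool_pos: [0.5481, -0.0879, 0.23]
eef_rot: [-0.432, 0.56, -0.56, 0.432]
contact_force: [0.2, 0.5, 0.2]
opening: 1.002
```

```bash
python3 g.py .5461 -.0939 .083
```

```text
t 19.1 grasp now [ 0.5481 -0.0879  0.083 ] d [ 0.0063 -0.     -0.0004] w/45 [ 0.    -0.006  0.   ] F [0.2 0.5 0.2] op 1.002
```

Retreat straight up, then move aside for a check.

>>> arm_command(deltas=[{"dx":0,"dy":-0.015,"dz":0,"wx":0,"wy":0,"wz":0},{"dx":0,"dy":-0.045,"dz":0,"wx":0,"wy":0,"wz":0},{"dx":0,"dy":-0.085,"dz":0,"wx":0,"wy":0,"wz":0},{"dx":0,"dy":-0.12,"dz":0,"wx":0,"wy":0,"wz":0},{"dx":0,"dy":-0.15,"dz":0,"wx":0,"wy":0,"wz":0}])

```text
clock: 19.6
tool_pos: [0.5481, -0.088, 0.382]
eef_rot: [0.432, -0.559, 0.56, -0.432]
contact_force: [1.1, 0.4, 0.2]
opening: 1.0
```

>>> arm_command(deltas=[{"dx":-0.03,"dy":0,"dz":0,"wx":0,"wy":0,"wz":0},{"dx":-0.07,"dy":0,"dz":0,"wx":0,"wy":0,"wz":0},{"dx":-0.115,"dy":0,"dz":0,"wx":0,"wy":0,"wz":0},{"dx":-0.16,"dy":0,"dz":0,"wx":0,"wy":0,"wz":0},{"dx":-0.205,"dy":0,"dz":0,"wx":0,"wy":0,"wz":0}])

```text
clock: 20.1
tool_pos: [0.6002, 0.1119, 0.3801]
eef_rot: [0.432, -0.56, 0.56, -0.432]
contact_force: [0.4, 0.5, -0.1]
opening: 1.002
```

>>> arm_command(deltas=[{"dx":-0.04,"dy":0,"dz":0,"wx":0,"wy":0,"wz":0},{"dx":-0.08,"dy":0,"dz":0,"wx":0,"wy":0,"wz":0},{"dx":-0.11,"dy":0,"dz":0,"wx":0,"wy":0,"wz":0},{"dx":-0.13,"dy":0,"dz":0,"wx":0,"wy":0,"wz":0},{"dx":-0.135,"dy":0,"dz":0,"wx":0,"wy":0,"wz":0}])

```text
clock: 20.6
tool_pos: [0.6336, 0.2441, 0.3797]
eef_rot: [-0.433, 0.56, -0.558, 0.433]
contact_force: [0.0, 0.0, 0.0]
opening: 0.997
```

```bash
python3 v.py f; python3 m3.py; python3 g.py .5461 -.0939 .083
```

```text
t 20.7 grasp now [0.6339 0.2411 0.2326] d [ 0.3463  0.1499 -0.0004] w/45 [ 0.001 -0.005  0.001] F [-0.7 -0.8  0.3] op 0.996
```

View pics/ft.png

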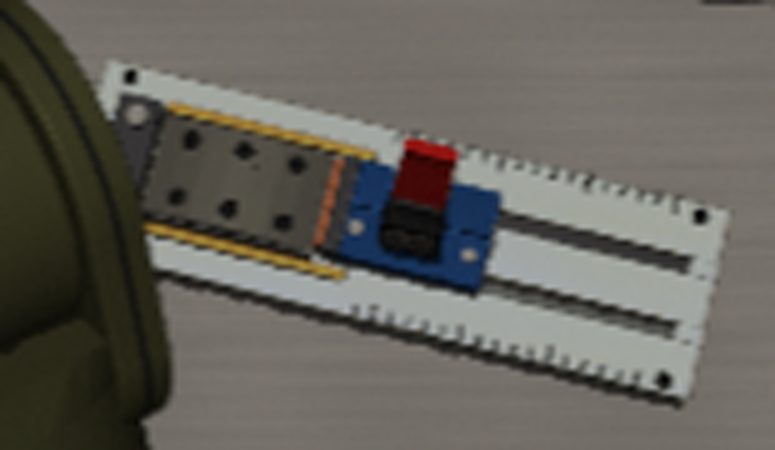

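View pics/fs.png

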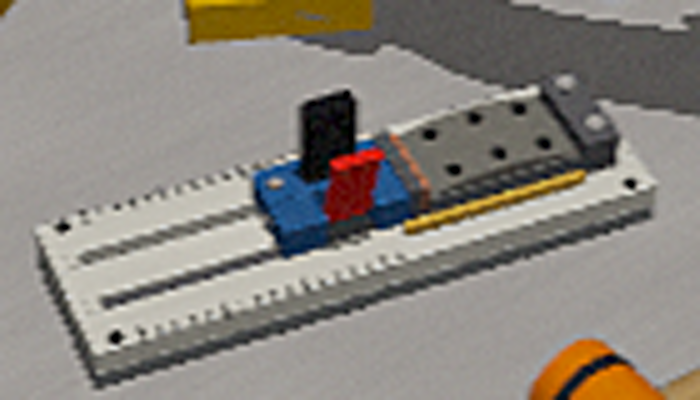

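View pics/f_scene_full.png

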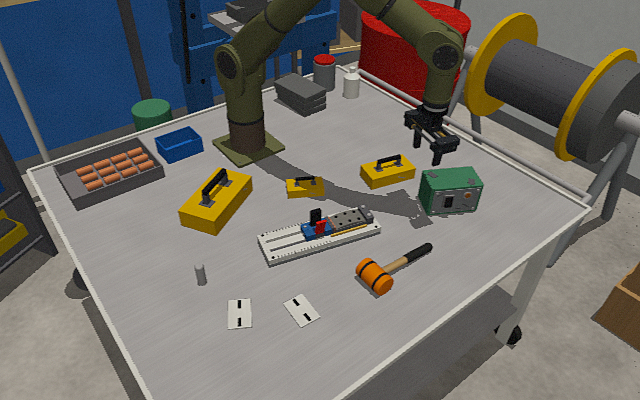

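The pad touches the stop at (150,170) in the top crop. The jaw plate is against its near end at (325,200), and the red tab leans outward. One numeric check on travel follows, then I hand in.

```bash
cat > m5.py <<'E'
from h import *
T=lambda c:((c[0]+.5)/5-.5+275,(c[1]+.5)/5-.5+150)
a=np.radians(75.65);ex=np.array([np.cos(a),np.sin(a)]);o=np.array([.5496,-.0842])
for c in[(501,192),(475,294)]:
    b=(cast('top',T(c),.053)[:2]-o)@ex; print('back',b,'travel',b+.094+.085)
for c,z in[((406,140),.102),((458,149),.102)]: 
    b=(cast('top',T(c),z)[:2]-o); print('tab x',b@ex,'y',b@[-ex[1],ex[0]])
E
python3 m5.py
```

```text
back -0.05284631265523436 travel 0.12615368734476565
back -0.051964631871112325 travel 0.1270353681288877
tab x 0.004344858712229386 y -0.031071855295109616
tab x -0.023676492533230915 y -0.033002887756248905
```

Travel is about 0.126 m (target 0.125, allowed 0.122 to 0.129), and the tab is back at its let-go position.

```bash
python3 -c "
from plant import r
print(r.finish_job())"
```

```text
the job is handed in; nothing more can be done
None
```

I lifted the yellow cover straight up off the fixture and set it down upright on the bare cart top at about (0.45, 0.29). I then squeezed the tab to a 35 mm pinch, slid the jaw until the pad stalled against the stop at about 17 N, and let go. The job was handed in at about 21 s of the 56 s allowed; `finish_job` gives no verdict.

**Last checks:**
- **Jaw:** the images put its travel at about 0.126 to 0.127 m against the 0.125 m target, inside the allowed 0.122 to 0.129 m. My measurement is good to about 2 mm.
- **Tab:** it has sprung back outward, with its top edge about 32 mm out, matching where it was before the squeeze.
- **Pad:** no gap is visible at either end.
- **Cover:** upright, still, and clear of the fixture and the control box.
- **Bystanders:** the mallet, shims, dowel and control box look unmoved by eye; I did not re-measure them.

No check failed or disagreed with another. I read the jaw, tab and cover positions only from images, as no direct joint readings were available.

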